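Load a flanged hub into the drying cabinet

ROBOT

A 6-joint arm with a two-finger parallel gripper is mounted at the origin on the work surface. World frame = base frame: x ahead of the robot, y to its left, z up, the work surface at z = 0. Lengths are in mm, angles in rad, forces in N, time in s.
With the tool pointing down it reaches from about 300 to 950 mm from the base axis. Payload 3.1 kg.
Tool frame: the origin (TCP) lies on the mounting face of the last link; the fingertips stand 173 mm ahead of it and the grasp point (between the pads) lies 155 mm ahead of it (arm.finger_overhang is the distance from the TCP to the fingertips, in mm); z points along the fingers, y is the line along which they close (so a half turn about z gives the same grasp; the last joint's range is limited). The gripper opens to 85 mm and grips with 20 to 120 N. Pads are 22 mm wide; open, the fingers measure 114 mm over their backs; the gripper's body (76 mm by 85 mm) begins 54 mm behind the grasp point. The pads swing forward as they close: fully open they stand 13 mm farther back than shut.
Start: joints at [1.07, 0.308, 1.634, -0, 1.2, -0.07], TCP at [261.025, 567.891, 404.672] pointing down, gripper open.
Joint ranges: [-3.06, 3.06], [-0.79, 1.96], [0.05, 2.63], [-1.19, 4.34], [0.05, 2.64], [-2.94, 2.94]. Speed limits (rad/s): [2.79, 2.79, 3.14, 3.14, 3.14, 3.14].

INTERFACE

Orientations are given as a unit quaternion [x, y, z, w].
In Python, from station import arm gives the robot as it stands.
- The arm moves only by the tool drive_tool, never from a script. Its argument "plan" is a list of rows, each a list of 7 numbers: the shift along the tool's x, y, z scaled (see below), then the turn, a rotation vector about the tool's x, y, z scaled (see below), then the gripper command: -1 is fully open, 1 is shut, values between are in proportion. A call has 1 to 20 rows; each row shifts and turns the commanded pose from where the row before left it, along the tool's axes as they then stand; what a row does not reach is not made up. The controller multiplies each number of a shift by 500 mm and each number of a turn by 30 degrees. A row lasts 1/10 s, in which the tool goes at most 50 mm and 8.59 degrees, less where a joint would pass 70% of its speed; a pose out of reach is approached as far as the arm can. A call with a number of a shift or a turn outside -1 to 1 is refused whole. A call with a gripper value outside its range is refused whole. The fingers move at their own pace and stop on an object; "grip_force" is the grip in N (left out, the last holds). Time passes only in rows, so rows that do not move let the fingers close. It gives the time, the measured TCP pose, the force, the opening and the grip force at its end, in the units of the state.
- arm.read_state(): the state, without advancing time (a new reading comes with each control period).
- arm.get_image(name): name is "side" or "top" or "wrist"; returns a dict with "pixels" (400x640x3 uint8, red, green, blue), "vfov" (degrees; the focal length in pixels is half the picture's height over the tangent of half this angle, whatever the lens; pixels are square), "cx", "cy" (the principal point, pixels), "R" (3x3) and "t" (3): a world point X has camera coordinates R X + t. Camera axes: x right, y down, z forward; pixel columns grow to the right and rows downward; lengths in mm; the calibration is good to about 2 mm. A picture is of the moment at which its call begins. There is no depth.
- arm.sign_off(): hands the job in; it is judged then, once.
The state is a dict: "time": time; "qpos": joint angles; "qd": joint speeds; "joint_efforts": joint torques, N m; "ee_pos": TCP position; "tool_rot": TCP orientation; "contact_force": force on the tool from outside, world axes, zero at the start; "wrist_torque": the same for the moment, N m; "width": opening from 0.0 (shut) to 1.0 (fully open); "grip_force": force on a finger pad.
Only numpy, scipy, OpenCV 4.12 (cv2) and the standard library are available. Lean on these libraries where they do the work, as an engineer would, in place of code of your own. Each camera call takes 0.05 s, during which the arm holds its last target. There are 200 camera calls.

TASK

Pull the drying cabinet's front door all the way down, stand the flanged hub upright on the round plate inside, flange down and wholly on the plate, setting it down rather than dropping it. Then push the door back up until it is fully shut, and leave the plain sleeve, the flat blank and the bearing ring standing on the bench where they are.

Things in the scene. Friction and masses are not known exactly. Their poses are not given: they have to be found in the camera images.
- cabinet: Grey bench-top drying cabinet, fixed, 280 mm wide (y), 240 deep, 215 high. Origin on the bench, midway across, below the hinge line at its front; +x points into it. The opening leans back 30 deg: from the hinge (x 0, z 70) to the roof's front lip (x 75, z 200). The 15 mm roof covers all behind x 75, so a tool reaching to the plate must tilt forward, about 40 deg. Floor z 70, 260 wide inside.
- door_hinge (a point): Middle of the door's hinge line, which runs along the cabinet's y axis, 70 mm above the bench.
- door (a joint): Opening angle of the front door, rad: 0 shut against the leaning front, 1.7 fully down at its stop (panel then reaches out towards the robot, 23 deg above level). Starts at 0 to 0.25. The hinge is stiff: the door stays where it is left and takes about 1 to 6 N at the bar. Panel 276 mm wide, 150 long from the hinge, 12 thick.
- door_bar (a point): Middle of the door's handle, a round steel bar 12 mm thick, 220 long, parallel to the hinge (cabinet y), on end brackets. Axis 189 mm from the hinge axis, 28 out from the panel's outer face, 35 beyond its free edge. Door shut: 58 behind the hinge (cabinet x), 250 above the bench; fully down: 186 in front, 104 above the bench. Either way it can be pinched from above, tilted forward 0 to 25 deg.
- plate_center (a point): Centre of the top face of the round steel plate, 90 mm across and 6 mm thick, fixed on the cabinet floor; the top face is 76 mm above the bench and its centre 70 mm behind the hinge line (cabinet x), midway across.
- hub_center (a point): Centre (half-way up, on the axis) of the loose flanged steel hub, 54 mm high: a flange 60 mm across and 10 thick at the bottom, then a plain round neck 34 across and 44 high with a dark bore on top. z points up along its axis. 0.3 to 0.55 kg. It stands on its flange on the bench left or right of the cabinet's door, in any of three places shared with the sleeve and the blank.
- hub: The same hub; origin at the centre of its underside.
- sleeve_center (a point): Centre of a plain steel sleeve standing on end, 34 mm across, 54 mm high, no flange. Not to be moved.
- blank_center (a point): Centre of a flat steel blank, 60 mm across, 20 mm high, no neck. Not to be moved.
- bearing: Flat steel bearing ring, 52 mm across, 15 mm high; origin at the centre of its underside. Not to be moved.
There are look-alikes about, which are no part of the job. What is shaped like the hub but blue or pink is not meant.

How it is judged (in metres and radians):
On the way, in this order (a step that is already met when the one before it is completed fails the run):
1. the door is pulled all the way down (value of joint door above 1.55 rad), for 0.2 s.
2. the hub stands upright on the plate in the cabinet, let go (horizontal distance between hub_center and plate_center below 0.015 m and z of hub_center in the frame of plate_center between 0.022 and 0.032 m and angle between hub_center's own z axis and vertical below 0.1 rad and contact force between the fingers and hub below 0.1 N), for 0.3 s.
At the end, for the whole second after the job is handed in: The hub stands upright (within 0.1 rad) on its flange on the plate, wholly on it (axes within 15 mm), at rest and let go, and the door is shut to within 0.06 rad (all of step 2 and linear speed of hub below 0.02 m/s and value of joint door below 0.06 rad); the robot touches nothing.
It fails at once if the hub is dropped or thrown: it moves faster than 0.4 m/s with no finger on it (linear speed of hub above 0.4 m/s and contact force between the fingers and hub below 0.1 N).
It fails at once if the sleeve, blank or bearing is shifted by more than 30 mm (distance of any of sleeve_center, blank_center, bearing from where it was at the start of the episode above 0.03 m).
It also fails if it takes over 61 s, if anything falls off the work surface, if the arm or the gripper's body presses on something with over 40 N, if the wrist force passes 120 N, or if a joint passes its speed limit or range.

## Working session

There is one attempt and no reset: what is moved stays moved. The work goes in short steps, Python scripts to look and compute and a tool call to move; the robot and the scene stay as the last step left them, time stands still between calls to the robot, and variables do not carry over. Pictures are saved under pics/ and viewed, at most 10 in all, crops included, and the job is handed in when it is done.

Besides the shell and the picture viewer there is one more tool, called in YAML: its name, and indented under it one key for each argument. drive_tool: Moves the arm, as the interface text tells. Its arguments: {"type":"object","properties":{"plan":{"type":"array"},"grip_force":{"type":"number"}},"required":["plan"]}

```bash
mkdir -p pics; cat > h.py <<'E'
import numpy as np, cv2
from station import arm
from scipy.spatial.transform import Rotation as Ro
def shot(n,f):
    d=arm.get_image(n); cv2.imwrite(f,cv2.cvtColor(np.asarray(d['pixels'],np.uint8),cv2.COLOR_RGB2BGR)); return d
def K(d):
    f=200/np.tan(np.radians(d['vfov'])/2); return f
def ray(d,u,v,z):
    R=np.array(d['R']);t=np.array(d['t']);f=K(d)
    c=-R.T@t; r=R.T@np.array([(u-d['cx'])/f,(v-d['cy'])/f,1]); return c+r*(z-c[2])/r[2]
def proj(d,X):
    p=np.array(d['R'])@np.array(X)+np.array(d['t']); return p[:2]/p[2]*K(d)+[d['cx'],d['cy']]
E
python3 - <<'E'
from h import *
import pickle
D={}
for n in('side','top','wrist'):
    D[n]=shot(n,f'pics/{n}0.png'); print(n,D[n]['vfov'],D[n]['cx'],D[n]['cy'],np.round(D[n]['R'],3).tolist(),np.round(D[n]['t']), [k for k in D[n]])
pickle.dump(D,open('d0.pkl','wb'))
a=[cv2.imread(f'pics/{n}0.png') for n in('side','top')]
print(arm.read_state())
E
```

```text
side 47.617343462846435 318.47529421398394 191.78768887798648 [[0.758, -0.652, 0.019], [-0.425, -0.516, -0.744], [0.495, 0.556, -0.668]] [-401.  379. 1141.] ['pixels', 'vfov', 'cx', 'cy', 'R', 't']
top 46.50046800276964 327.83474550172025 195.3885776745152 [[-0.016, -1.0, 0.001], [-0.991, 0.016, -0.129], [0.129, -0.003, -0.992]] [  54.  592. 1387.] ['pixels', 'vfov', 'cx', 'cy', 'R', 't']
wrist 67.13423292562422 313.8607105080927 188.7171740926063 [[0.417, 0.909, -0.003], [0.876, -0.401, 0.267], [0.241, -0.114, -0.964]] [-623.  -35.  379.] ['pixels', 'vfov', 'cx', 'cy', 'R', 't']
{'time': 0.15, 'qpos': array([ 1.07031786e+00,  3.08838945e-01,  1.63489346e+00, -3.99814045e-05,
        1.19969810e+00, -6.97011719e-02]), 'qd': array([-0.00091961, -0.00314405, -0.00271099, -0.00201236, -0.00137637,
        0.00107518]), 'joint_efforts': array([-5.69904096e-04, -4.15800726e+01, -2.77148420e+01, -8.08077471e-05,
        6.09336246e-03,  2.00724753e-05]), 'ee_pos': array([260.85738022, 567.59671374, 403.6897864 ]), 'tool_rot': array([ 2.13719925e-01,  9.76894543e-01, -8.87073753e-04, -2.40570909e-04]), 'contact_force': array([-0.28936316,  0.12143482,  0.4492115 ]), 'wrist_torque': array([-0.03545543, -0.02802992, -0.02547343]), 'grip_force': 0.0, 'width': 0.9994884112275405}
```

View pics/top0.png

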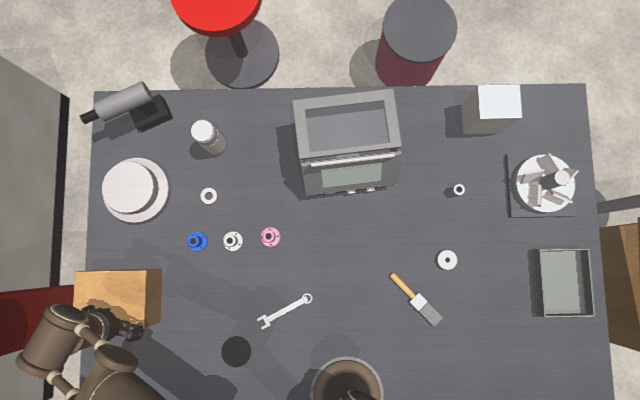

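View pics/side0.png

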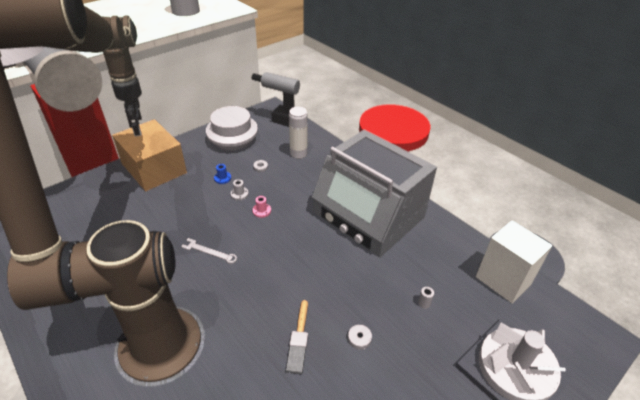

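Top view: the candidates for the hub are blue (197,241), light steel (233,241) and pink (270,237). Steel at (233,241) fits, because blue and pink are excluded. The bearing ring is at (208,196), the sleeve at (459,189) and the blank at (447,260). The cabinet bar runs (305,162) to (399,154). I'll confirm with an enlarged crop.

```bash
python3 - <<'E'
from h import *
t=cv2.imread('pics/top0.png');s=cv2.imread('pics/side0.png')
def c(i,x,y,w,h,W,H): return cv2.resize(i[y:y+h,x:x+w],(W,H),interpolation=cv2.INTER_CUBIC)
a=np.hstack([c(t,285,85,130,115,400,354),c(s,300,125,140,124,400,354)])
b=np.hstack([c(t,180,180,110,67,400,244),c(s,200,150,110,67,400,244)])
cv2.imwrite('pics/m.png',np.vstack([a,b]))
E
```

```text
(no output)
```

View pics/m.png

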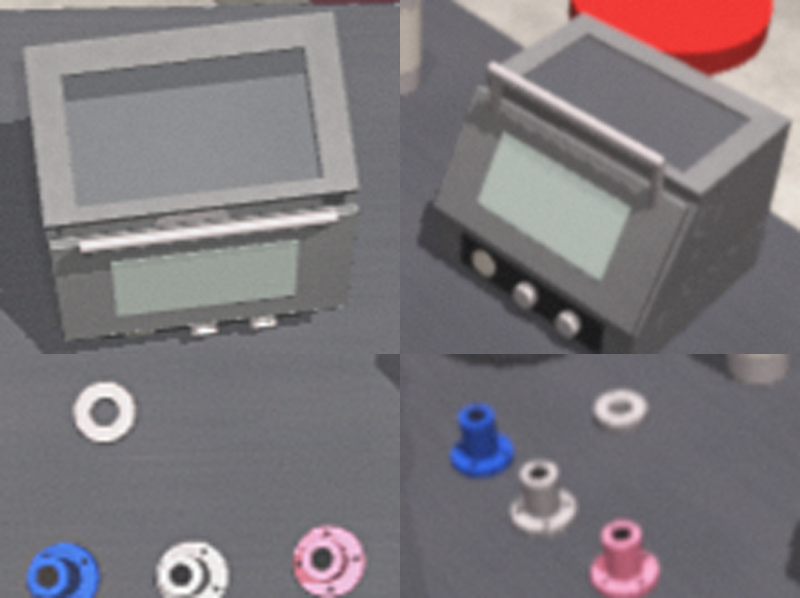

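The crop shows a grey flanged hub between the blue and pink ones: bore at about (230,241) top and (238,183) side. That is the one. The door is nearly shut, with the bar standing off it. Next I compute positions.

```bash
python3 - <<'E'
from h import *
import pickle
D=pickle.load(open('d0.pkl','rb'));T,S=D['top'],D['side']
def P(d): return np.diag([K(d),K(d),1])@np.c_[d['R'],d['t']], [d['cx'],d['cy']]
def tri(a,b):
    (p,c),(q,e)=P(T),P(S)
    X=cv2.triangulatePoints(p,q,np.array(a)-c,np.array(b)-e)[:,0];X=X[:3]/X[3]
    return np.round(X,1),np.round(proj(T,X)-a,1)
print('bar',tri((311.6,164.9),(332.2,148.8)),tri((394.8,155.2),(391,181.7)))
for n,a,z in[('FL',(299,158.1),215),('FR',(401,146.7),215),('BL',(293.1,99.6),215),('BR',(392.9,89.2),215),('hubbore',(229.8,240.7),54),('hubflange',(233,240.7),10),('blue',(195,242),54),('pink',(269,237),54),('pinkfl',(271,237),10),('ring',(208.5,196),15),('sleeve',(459,189),54),('blank',(447,260),20)]:
    print(n,np.round(ray(T,*a,z),1))
print('hub side bore',ray(S,238.5,182.7,54), tri((229.8,240.7),(238.5,182.7)))
E
```

```text
bar (array([647.9,  85.5, 250.4]), array([ 0.3, -0.4])) (array([ 668. , -132.1,  255.6]), array([-0.,  0.]))
FL [673.  121.4 215. ]
FR [ 700.1 -156.   215. ]
BL [837.4 136.3 215. ]
BR [ 862.8 -139.6  215. ]
hubbore [459.  339.8  54. ]
hubflange [460.5 339.   10. ]
blue [456.9 443.7  54. ]
pink [468.2 222.6  54. ]
pinkfl [469.9 221.9  10. ]
ring [600.1 415.6  15. ]
sleeve [ 604.  -353.9   54. ]
blank [ 390.9 -315.6   20. ]
hub side bore [461.88882589 334.81189163  54.        ] (array([461.2, 339. ,  51.5]), array([ 0.4, -0.7]))
```

Cabinet fit: origin (611.5, −24.2), yaw 0.094. The roof's front-to-back depth measures 164 mm against 165 expected, and the bar radius is 189 mm, as it should be. The door is open by about 0.065 rad. Plate centre is at about (681, −18, 76) and the hub at (460, 339). I turn the tool first, then go above the bar.

drive_tool:
  plan:
    - [0,0,-0.023,0,0,0.285,-1]
    - [0,0,-0.023,0,0,0.285,-1]
    - [0,0,-0.023,0,0,0.285,-1]
    - [0,0,-0.023,0,0,0.285,-1]
    - [0,0,-0.023,0,0,0.285,-1]
    - [0,0,-0.023,0,0,0.285,-1]
    - [0,0,-0.023,0,0,0.285,-1]
    - [0,0,0,0,0,0,-1]
  grip_force: 40

```text
time: 0.95
ee_pos: [261.2, 568.2, 486.9]
tool_rot: [0.672, 0.74, 0.002, -0.0]
contact_force: [-0.2, -0.1, 0.4]
width: 0.998
grip_force: 0.0
```

drive_tool:
  plan:
    - [-0.0695,0.0378,0,0,0,0,-1]
    - [-0.0695,0.0378,0,0,0,0,-1]
    - [-0.0695,0.0378,0,0,0,0,-1]
    - [-0.0695,0.0378,0,0,0,0,-1]
    - [-0.0695,0.0378,0,0,0,0,-1]
    - [-0.0695,0.0378,0,0,0,0,-1]
    - [-0.0695,0.0378,0,0,0,0,-1]
    - [-0.0695,0.0378,0,0,0,0,-1]
    - [-0.0695,0.0378,0,0,0,0,-1]
    - [-0.0695,0.0378,0,0,0,0,-1]
    - [-0.0695,0.0378,0,0,0,0,-1]
    - [-0.0695,0.0378,0,0,0,0,-1]
    - [-0.0695,0.0378,0,0,0,0,-1]
    - [-0.0695,0.0378,0,0,0,0,-1]
    - [-0.0695,0.0378,0,0,0,0,-1]
    - [-0.0695,0.0378,0,0,0,0,-1]
    - [-0.0695,0.0378,0,0,0,0,-1]
    - [-0.0695,0.0378,0,0,0,0,-1]
    - [0,0,0,0,0,0,-1]
    - [0,0,0,0,0,0,-1]

```text
time: 2.95
ee_pos: [659.3, -23.3, 483.5]
tool_rot: [0.672, 0.74, -0.001, -0.001]
contact_force: [-0.5, 0.6, -0.4]
width: 0.998
grip_force: 0.0
```

```bash
cat >> h.py <<'E'
C0=np.array([611.5,-24.2,0]);yaw=0.094
RC=Ro.from_euler('z',yaw).as_matrix()
def st():
    s=arm.read_state();R=Ro.from_quat(s['tool_rot']).as_matrix()
    g=s['ee_pos']+155*R[:,2]
    print('t',round(s['time'],2),'tcp',np.round(s['ee_pos'],1),'grasp',np.round(g,1),'cab',np.round(RC.T@(g-C0),1),'w',round(s['width'],3),'F',np.round(s['contact_force'],1),'gf',round(s['grip_force'],1),'q',np.round(s['qpos'],2))
    print('R',np.round(R,3).tolist(),'tilt(cab x,y)',np.round(RC.T@R[:,2],3))
    return s,R,g
E
python3 - <<'E'
from h import *
s,R,g=st()
bar=C0+RC@np.array([46.4,0,253]); print('to bar tool mm',R.T@(bar-g), 'tooly in cab',RC.T@R[:,1])
d=shot('wrist','pics/w1.png'); 
for y in(-100,0,100): print(proj(d,C0+RC@np.array([46.4,y,253])))
E
```

```text
t 2.95 tcp [659.3 -23.3 483.5] grasp [658.9 -23.1 328.5] cab [ 47.3  -3.4 328.5] w 0.998 F [-0.5  0.6 -0.4] gf 0.0 q [-0.1   0.32  1.46  0.    1.37 -0.2 ]
R [[-0.096, 0.995, -0.003], [0.995, 0.096, 0.001], [0.001, -0.003, -1.0]] tilt(cab x,y) [-0.003  0.001 -1.   ]
to bar tool mm [ 3.3108042  -0.71732714 75.53657172] tooly in cab [ 0.99999492  0.00194904 -0.00252378]
[312.47633071 322.49993437]
[312.71118695 200.8929166 ]
[313.01467939  43.74652496]
```

View pics/w1.png

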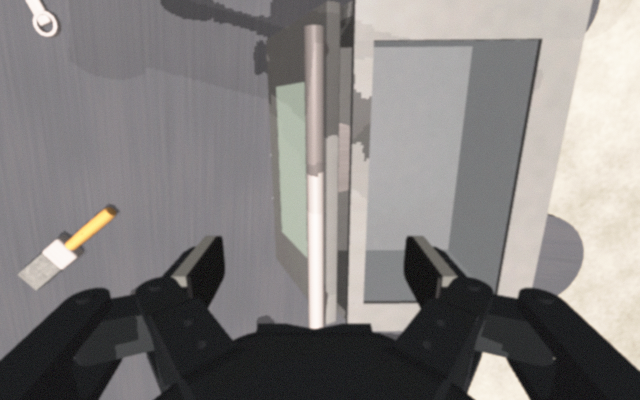

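The wrist view shows the bar running vertically at column 315, where 312.6 was predicted, centred between the fingers. I descend 75 mm and close.

drive_tool:
  plan:
    - [0,0,0.03,0,0,0,-1]
    - [0,0,0.03,0,0,0,-1]
    - [0,0,0.03,0,0,0,-1]
    - [0,0,0.03,0,0,0,-1]
    - [0,0,0.03,0,0,0,-1]
    - [0,0,0,0,0,0,0.5]
    - [0,0,0,0,0,0,1]
    - [0,0,0,0,0,0,1]
    - [0,0,0,0,0,0,1]
    - [0,0,0,0,0,0,1]
    - [0,0,0,0,0,0,1]
    - [0,0,0,0,0,0,1]
  grip_force: 40

```text
time: 4.2
ee_pos: [659.5, -22.4, 411.3]
tool_rot: [0.673, 0.74, 0.0, 0.001]
contact_force: [-0.9, 0.8, 3.9]
width: 0.125
grip_force: 39.0
```

```bash
python3 - <<'E'
from h import *
s,R,g=st()
r=np.hypot(g@np.r_[0,0,0]+(RC.T@(g-C0))[0],g[2]-70); c=RC.T@(g-C0); a0=np.arctan2(c[0],c[2]-70)
print(r,a0)
r=189
# 20-row arcs, from a0 to end
end=np.arctan2(-186,34); end-=0.02
A=np.linspace(a0,end,29)
p=np.c_[r*np.sin(A),r*np.cos(A)]
p+= [c[0],c[2]]-np.array([p[0][0],p[0][1]+0])-[0,70]+[0,70]
d=np.diff(p,axis=0)
print([[0,round(x/500,4),round(-z/500,4)] for x,z in d])
E
```

```text
t 4.2 tcp [659.5 -22.4 411.3] grasp [659.8 -22.5 256.3] cab [ 48.2  -2.8 256.3] w 0.125 F [-0.9  0.8  3.9] gf 39.0 q [-0.1   0.37  1.54 -0.    1.23 -0.2 ]
R [[-0.095, 0.995, 0.002], [0.995, 0.095, -0.0], [-0.0, 0.002, -1.0]] tilt(cab x,y) [ 0.002 -0.    -1.   ]
192.42142052378102 0.2532131718763867
[[0, np.float64(-0.0219), np.float64(-0.005)], [0, np.float64(-0.0221), np.float64(-0.0037)], [0, np.float64(-0.0223), np.float64(-0.0023)], [0, np.float64(-0.0224), np.float64(-0.001)], [0, np.float64(-0.0224), np.float64(0.0003)], [0, np.float64(-0.0224), np.float64(0.0016)], [0, np.float64(-0.0223), np.float64(0.003)], [0, np.float64(-0.022), np.float64(0.0043)], [0, np.float64(-0.0217), np.float64(0.0056)], [0, np.float64(-0.0214), np.float64(0.0069)], [0, np.float64(-0.0209), np.float64(0.0081)], [0, np.float64(-0.0204), np.float64(0.0094)], [0, np.float64(-0.0198), np.float64(0.0106)], [0, np.float64(-0.0192), np.float64(0.0117)], [0, np.float64(-0.0184), np.float64(0.0128)], [0, np.float64(-0.0176), np.float64(0.0139)], [0, np.float64(-0.0168), np.float64(0.0149)], [0, np.float64(-0.0159), np.float64(0.0159)], [0, np.float64(-0.0149), np.float64(0.0168)], [0, np.float64(-0.0139), np.float64(0.0177)], [0, np.float64(-0.0128), np.float64(0.0184)], [0, np.float64(-0.0117), np.float64(0.0192)], [0, np.float64(-0.0105), np.float64(0.0198)], [0, np.float64(-0.0093), np.float64(0.0204)], [0, np.float64(-0.0081), np.float64(0.0209)], [0, np.float64(-0.0068), np.float64(0.0214)], [0, np.float64(-0.0056), np.float64(0.0218)], [0, np.float64(-0.0043), np.float64(0.022)]]
```

drive_tool:
  plan:
    - [0,-0.022,-0.005,0,0,0,1]
    - [0,-0.022,-0.0037,0,0,0,1]
    - [0,-0.0223,-0.0023,0,0,0,1]
    - [0,-0.0224,-0.001,0,0,0,1]
    - [0,-0.0224,0.0003,0,0,0,1]
    - [0,-0.0224,0.0016,0,0,0,1]
    - [0,-0.0223,0.003,0,0,0,1]
    - [0,-0.022,0.0043,0,0,0,1]
    - [0,-0.0217,0.0056,0,0,0,1]
    - [0,-0.0214,0.0069,0,0,0,1]
    - [0,-0.0209,0.0081,0,0,0,1]
    - [0,-0.0204,0.0094,0,0,0,1]
    - [0,-0.0198,0.0106,0,0,0,1]
    - [0,-0.0192,0.0117,0,0,0,1]
    - [0,0,0,0,0,0,1]
    - [0,0,0,0,0,0,1]

```text
time: 5.8
ee_pos: [507.1, -37.8, 383.5]
tool_rot: [0.672, 0.74, -0.003, -0.002]
contact_force: [-0.6, -6.1, 0.4]
width: 0.12
grip_force: 41.1
```

```bash
python3 - <<'E'
from h import *
s,R,g=st()
c=RC.T@(g-C0); print(np.hypot(c[0],c[2]-70), np.arctan2(c[0],c[2]-70))
E
```

```text
t 5.8 tcp [507.1 -37.8 383.5] grasp [506.  -38.2 228.5] cab [-106.4   -4.1  228.5] w 0.12 F [-0.6 -6.1  0.4] gf 41.1 q [-0.16  0.11  1.92 -0.    1.12 -0.25]
R [[-0.096, 0.995, -0.007], [0.995, 0.096, -0.003], [-0.002, -0.007, -1.0]] tilt(cab x,y) [-0.007 -0.002 -1.   ]
190.85595277432552 -0.5910676760467778
```

Following the arc well. Finishing it.

drive_tool:
  plan:
    - [0,-0.0184,0.0128,0,0,0,1]
    - [0,-0.0176,0.0139,0,0,0,1]
    - [0,-0.0168,0.0149,0,0,0,1]
    - [0,-0.0159,0.0159,0,0,0,1]
    - [0,-0.0149,0.0168,0,0,0,1]
    - [0,-0.0139,0.0177,0,0,0,1]
    - [0,-0.0128,0.0184,0,0,0,1]
    - [0,-0.0117,0.0192,0,0,0,1]
    - [0,-0.0105,0.0198,0,0,0,1]
    - [0,-0.0093,0.0204,0,0,0,1]
    - [0,-0.0081,0.0209,0,0,0,1]
    - [0,-0.0068,0.0214,0,0,0,1]
    - [0,-0.0056,0.0218,0,0,0,1]
    - [0,-0.0043,0.022,0,0,0,1]
    - [0,0,0,0,0,0,1]
    - [0,0,0,0,0,0,1]

```text
time: 7.4
ee_pos: [427.8, -45.2, 259.7]
tool_rot: [0.672, 0.74, 0.001, 0.002]
contact_force: [2.4, -3.2, 15.4]
width: 0.121
grip_force: 45.1
```

```bash
python3 - <<'E'
from h import *
s,R,g=st()
c=RC.T@(g-C0); print(np.hypot(c[0],c[2]-70), np.arctan2(c[0],c[2]-70), np.arctan2(58,180)-np.arctan2(c[0],c[2]-70))
d=shot('top','pics/t2.png')
E
```

```text
t 7.4 tcp [427.8 -45.2 259.7] grasp [428.4 -45.5 104.7] cab [-184.2   -4.   104.7] w 0.121 F [ 2.4 -3.2 15.4] gf 45.1 q [-0.21  0.14  2.18 -0.    0.81 -0.3 ]
R [[-0.096, 0.995, 0.004], [0.995, 0.096, -0.002], [-0.002, 0.004, -1.0]] tilt(cab x,y) [ 0.004 -0.002 -1.   ]
187.49046413237565 -1.3844757034846855 1.696193149733952
```

The door is at its stop: the angle measures 1.70 rad with a 15 N reaction. I release with a part-opened gripper to stay clear of the panel edge, then rise.

drive_tool:
  plan:
    - [0,0,0,0,0,0,0.3]
    - [0,0,0,0,0,0,0.3]
    - [0,0,0,0,0,0,0.3]
    - [0,0,0,0,0,0,0.3]
    - [0,0,-0.02,0,0,0,0.3]
    - [0,0,-0.06,0,0,0,0.3]
    - [0,0,-0.08,0,0,0,0.3]
    - [0,0,-0.08,0,0,0,0.3]
    - [0,0,-0.08,0,0,0,0.3]
    - [0,0,-0.08,0,0,0,0.3]
    - [0,0,0,0,0,0,-0.4]
    - [0,0,0,0,0,0,-0.4]
  grip_force: 60

```text
time: 8.65
ee_pos: [426.4, -44.6, 458.9]
tool_rot: [0.673, 0.74, 0.001, 0.001]
contact_force: [-0.1, -0.2, -0.2]
width: 0.678
grip_force: 0.0
```

```bash
cat >> h.py <<'E'
def target(az,tilt):
    f=np.array([np.cos(az),np.sin(az),0]); z=np.sin(tilt)*f+[0,0,-np.cos(tilt)]
    y=np.array([-np.sin(az),np.cos(az),0]); return np.c_[np.cross(y,z),y,z]
def plan(g_t,Rt):
    "turn first (TCP fixed), then shift along tool axes; totals in command units"
    s,R,g=st()
    w=Ro.from_matrix(R.T@Rt).as_rotvec(); print('turn total/30deg',np.round(np.degrees(w)/30,3),'rows',np.degrees(np.linalg.norm(w))/8.5)
    tcp=np.array(g_t)-155*Rt[:,2]; d=Rt.T@(tcp-s['ee_pos'])
    print('tcp target',np.round(tcp,1),'shift total/500',np.round(d/500,4),'mm',np.round(d,1),'rows@45',np.linalg.norm(d)/45)
E
python3 - <<'E'
from h import *
Rt=target(np.arctan2(339.5,460),np.radians(40))
hub=np.array([460,339.5,37.]); plan(hub-110*Rt[:,2],Rt)
E
```

```text
t 8.65 tcp [426.4 -44.6 458.9] grasp [426.8 -44.7 303.9] cab [-185.8   -3.   303.9] w 0.678 F [-0.1 -0.2 -0.2] gf 0.0 q [-0.21 -0.14  2.01  0.    1.27 -0.3 ]
R [[-0.095, 0.995, 0.003], [0.995, 0.095, -0.0], [-0.001, 0.003, -1.0]] tilt(cab x,y) [ 0.003 -0.001 -1.   ]
turn total/30deg [-1.396 -0.785 -3.839] rows 14.679553881782574
tcp target [322.9 238.3 240. ] shift total/500 [0.1516 0.5782 0.4444] mm [ 75.8 289.1 222.2] rows@45 8.275459273196862
```

drive_tool:
  plan:
    - [0,0,0,-0.0873,-0.0491,-0.24,-0.4]
    - [0,0,0,-0.0873,-0.0491,-0.24,-0.4]
    - [0,0,0,-0.0873,-0.0491,-0.24,-0.4]
    - [0,0,0,-0.0873,-0.0491,-0.24,-0.4]
    - [0,0,0,-0.0873,-0.0491,-0.24,-0.4]
    - [0,0,0,-0.0873,-0.0491,-0.24,-0.4]
    - [0,0,0,-0.0873,-0.0491,-0.24,-0.4]
    - [0,0,0,-0.0873,-0.0491,-0.24,-0.4]
    - [0,0,0,-0.0873,-0.0491,-0.24,-0.4]
    - [0,0,0,-0.0873,-0.0491,-0.24,-0.4]
    - [0,0,0,-0.0873,-0.0491,-0.24,-0.4]
    - [0,0,0,-0.0873,-0.0491,-0.24,-0.4]
    - [0,0,0,-0.0873,-0.0491,-0.24,-0.4]
    - [0,0,0,-0.0873,-0.0491,-0.24,-0.4]
    - [0,0,0,-0.0873,-0.0491,-0.24,-0.4]
    - [0,0,0,-0.0873,-0.0491,-0.24,-0.4]
    - [0,0,0,0,0,0,-0.4]

```text
time: 10.35
ee_pos: [426.3, -42.5, 456.9]
tool_rot: [-0.292, 0.895, 0.109, 0.321]
contact_force: [-0.7, 0.1, -0.7]
width: 0.696
grip_force: 0.0
```

```bash
python3 - <<'E'
from h import *
Rt=target(np.arctan2(339.5,460),np.radians(40))
hub=np.array([460,339.5,37.]); plan(hub-110*Rt[:,2],Rt)
E
```

```text
t 10.35 tcp [426.3 -42.5 456.9] grasp [505.5  16.7 337.5] cab [-101.7   50.6  337.5] w 0.696 F [-0.7  0.1 -0.7] gf 0.0 q [-0.39 -0.25  2.17  0.73  0.96 -2.94]
R [[-0.624, -0.592, 0.511], [-0.452, 0.806, 0.382], [-0.637, 0.007, -0.77]] tilt(cab x,y) [ 0.544  0.332 -0.77 ]
turn total/30deg [ 0.007 -0.013 -0.013] rows 0.06994344454374442
tcp target [322.9 238.3 240. ] shift total/500 [0.1508 0.5747 0.4398] mm [ 75.4 287.3 219.9] rows@45 8.213390820011972
```

drive_tool:
  plan:
    - [0.0151,0.0575,0.044,0,0,0,-0.4]
    - [0.0151,0.0575,0.044,0,0,0,-0.4]
    - [0.0151,0.0575,0.044,0,0,0,-0.4]
    - [0.0151,0.0575,0.044,0,0,0,-0.4]
    - [0.0151,0.0575,0.044,0,0,0,-0.4]
    - [0.0151,0.0575,0.044,0,0,0,-0.4]
    - [0.0151,0.0575,0.044,0,0,0,-0.4]
    - [0.0151,0.0575,0.044,0,0,0,-0.4]
    - [0.0151,0.0575,0.044,0,0,0,-0.4]
    - [0.0151,0.0575,0.044,0,0,0,-0.4]
    - [0,0,0,0,0,0,-0.4]
    - [0,0,0,0,0,0,-0.4]

```text
time: 11.55
ee_pos: [321.6, 242.7, 255.3]
tool_rot: [-0.295, 0.897, 0.102, 0.314]
contact_force: [0.0, 0.6, 1.1]
width: 0.699
grip_force: 0.0
```

```bash
python3 - <<'E'
from h import *
Rt=target(np.arctan2(339.5,460),np.radians(40))
hub=np.array([460,339.5,37.]); plan(hub,Rt)
d=shot('wrist','pics/w2.png')
for z in(0,10,54): print(z,proj(d,[460,339.5,z]))
E
```

```text
t 11.55 tcp [321.6 242.7 255.3] grasp [399.6 299.8 134.2] cab [-180.5  342.5  134.2] w 0.699 F [0.  0.6 1.1] gf 0.0 q [ 0.51  0.    2.44  1.27  0.08 -2.94]
R [[-0.629, -0.592, 0.503], [-0.464, 0.806, 0.368], [-0.624, -0.002, -0.782]] tilt(cab x,y) [ 0.536  0.319 -0.782]
turn total/30deg [-0.005 -0.047 -0.   ] rows 0.1673360484289343
tcp target [379.8 280.3 155.7] shift total/500 [ 0.0221 -0.0087  0.2415] mm [ 11.   -4.3 120.8] rows@45 2.696415613248301
0 [310.03044039 151.43724333]
10 [309.92758633 159.69799793]
54 [309.41598114 200.78772056]
```

View pics/w2.png

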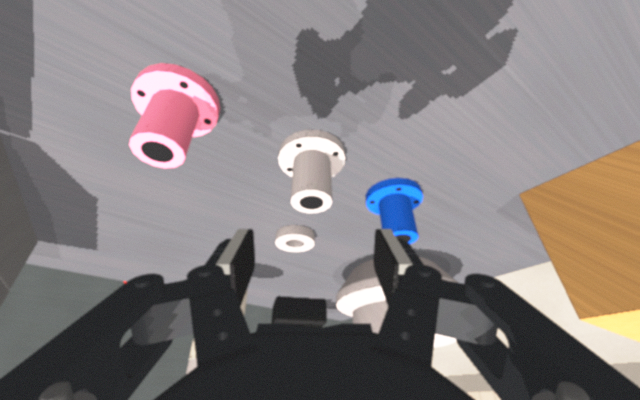

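The wrist view shows the grey hub with its flange centre at (312,155) and bore at (311,202), against predictions of (310,160) and (309,201). The position is confirmed, but joints 5 and 6 are at their limits in this pose. I'll fit the kinematics and choose a better tilt azimuth for the pick.

```bash
cat > kin.py <<'E'
from h import *
from scipy.optimize import least_squares
lo=np.array([-3.06,-.79,.05,-1.19,.05,-2.94]);hi=np.array([3.06,1.96,2.63,4.34,2.64,2.94])
def Rx(s,a): return Ro.from_euler(s,a).as_matrix()
def fk(q,p,sg=(1,1)):
    h,a1,L2,L3,e,d6=p
    A=Rx('z',q[0]);B=A@Rx('y',q[1]);C=B@Rx('y',q[2])
    pos=A@[a1,0,h]+B@[0,0,L2]+C@[e,0,L3]
    W=C@Rx('z',sg[0]*q[3])@Rx('y',q[4])@Rx('z',sg[1]*q[5])
    return pos+W@[0,0,d6], W
Q=[[1.0703,.3088,1.6349,0,1.1997,-.0697],[-.10,.32,1.46,0,1.37,-.2],[-.1,.37,1.54,0,1.23,-.2],[-.16,.11,1.92,0,1.12,-.25],[-.21,.14,2.18,0,.81,-.3],[-.21,-.14,2.01,0,1.27,-.3],[-.39,-.25,2.17,.73,.96,-2.94],[.51,0,2.44,1.27,.08,-2.94]]
X=[[260.9,567.6,403.7],[659.3,-23.3,483.5],[659.5,-22.4,411.3],[507.1,-37.8,383.5],[427.8,-45.2,259.7],[426.4,-44.6,458.9],[426.3,-42.5,456.9],[321.6,242.7,255.3]]
R6=np.array([[-.624,-.592,.511],[-.452,.806,.382],[-.637,.007,-.77]]);R7=np.array([[-.629,-.592,.503],[-.464,.806,.368],[-.624,-.002,-.782]])
best=None
for sg in [(a,b) for a in(1,-1) for b in(1,-1)]:
    r=least_squares(lambda p:np.concatenate([fk(q,p,sg)[0]-x for q,x in zip(Q,X)]),[200,50,400,400,0,100],x_scale=100)
    W=[fk(Q[i],r.x,sg)[1] for i in(0,6,7)]
    if best is None or r.cost<best[0]: best=(r.cost,sg,r.x,W,r.fun)
c,sg,p,W,fun=best
M=W[1].T@R6 # tool offset (rotation about z)
def full(q): x,W=fk(q,p,sg); return x,W@Mz
ang=np.arctan2(M[1,0],M[0,0]); Mz=Rx('z',np.round(ang/(np.pi/2))*np.pi/2)
def ik(g,Rt,q0):
    tcp=np.array(g)-155*Rt[:,2]
    def f(q):
        x,W=full(q); return np.r_[(x-tcp)/100,Ro.from_matrix(W.T@Rt).as_rotvec()]
    r=least_squares(f,np.clip(q0,lo+.01,hi-.01),bounds=(lo,hi)); return r.x,np.abs(r.fun).max()
if __name__=='__main__':
    print(c,sg,p.round(1),np.abs(fun).max()); print(M.round(2),'start',(W[0]@Mz).round(2),(W[2]@Mz-R7).round(2).tolist())
    seeds=[[.5,.3,1.8,a,b,c] for a in(0,1.5,3,-1) for b in(.4,1.2) for c in(-1.6,0,1.6)]
    def allik(g,Rt):
        S=[]
        for s in seeds:
            q,e=ik(g,Rt,s)
            if e<.01 and not any(np.abs(q-k).max()<.05 for k in S): S.append(q)
        return S
    flip=np.diag([-1,-1,1])
    for nm,g,azs in [('place',C0+RC@[70,0,113],[yaw]),('pick',np.array([460,339.5,37]),np.radians([-90,-60,-30,0,36,70,100,126,160,216]))]:
        for az in azs:
            for fl in(0,1):
                Rt=target(az,np.radians(40)); Rt=Rt@flip if fl else Rt
                for q in allik(g,Rt): print(nm,round(np.degrees(az)),fl,q.round(2), 'margin',np.minimum(q-lo,hi-q).min().round(2))
E
python3 kin.py
```

```text
7041.503244451393 (1, 1) [369.1 -30.9 503.4 560.   53.2 193.6] 43.66690576252493
[[ 0. -1. -0.]
 [ 1.  0.  0.]
 [-0. -0.  1.]] start [[-0.91  0.42 -0.  ]
 [ 0.42  0.91 -0.  ]
 [ 0.   -0.   -1.  ]] [[0.01, -0.0, 0.01], [0.0, -0.0, 0.0], [-0.01, -0.0, 0.01]]
place 5 1 [-0.08  0.35  2.1   1.49  0.11 -0.05] margin 0.06
pick -90 0 [ 0.89  0.82  1.46 -0.42  1.45  1.07] margin 0.77
pick -90 1 [ 0.89  0.82  1.46 -0.42  1.45 -2.07] margin 0.77
pick -60 0 [ 0.99  0.71  1.69 -0.66  1.2   0.86] margin 0.53
pick -60 1 [ 0.99  0.71  1.69 -0.66  1.2  -2.28] margin 0.53
pick -30 0 [ 1.04  0.58  1.95 -0.97  0.89  0.73] margin 0.22
pick -30 1 [ 1.04  0.58  1.95 -0.97  0.89 -2.41] margin 0.22
pick 36 0 [0.64 0.39 2.32 3.17 0.26 1.55] margin 0.21
pick 36 1 [ 0.64  0.39  2.32  3.17  0.26 -1.59] margin 0.21
pick 70 0 [0.32 0.45 2.2  1.55 0.53 2.4 ] margin 0.43
pick 70 1 [ 0.32  0.45  2.2   1.55  0.53 -0.75] margin 0.43
pick 100 0 [0.23 0.56 1.97 1.01 0.86 2.42] margin 0.52
pick 100 1 [ 0.23  0.56  1.97  1.01  0.86 -0.72] margin 0.66
pick 126 0 [0.26 0.68 1.75 0.73 1.13 2.32] margin 0.62
pick 126 1 [ 0.26  0.68  1.75  0.73  1.13 -0.83] margin 0.88
pick 160 0 [0.37 0.82 1.48 0.44 1.43 2.1 ] margin 0.84
pick 160 1 [ 0.37  0.82  1.48  0.44  1.43 -1.05] margin 1.14
pick 216 0 [0.63 0.92 1.27 0.   1.65 1.58] margin 0.99
pick 216 1 [ 0.63  0.92  1.27  0.    1.65 -1.57] margin 0.99
```

```bash
cat > fit.py <<'E'
import kin; from kin import *
s=arm.read_state(); Q[-1]=s['qpos']; X[-1]=s['ee_pos']
def fk2(q,p):
    h,a1,y1,L2,L3,e,wx,wy,wz,d6=p
    A=Rx('z',q[0]);B=A@Rx('y',q[1]);C=B@Rx('y',q[2]);D=C@Rx('z',q[3]);E=D@Rx('y',q[4])
    return A@[a1,y1,h]+B@[0,0,L2]+C@[e,0,L3]+D@[wx,wy,0]+E@[wz,0,d6], E@Rx('z',q[5])
r=least_squares(lambda p:np.r_[np.concatenate([fk2(q,p)[0]-x for q,x in zip(Q,X)]),(p-[300,0,0,450,450,0,0,0,0,100])*.003],[300,0,0,450,450,0,0,0,0,100],x_scale=100)
print(r.x.round(1)); print(r.fun[:24].reshape(-1,3).round(1))
E
python3 fit.py
```

```text
[ 3.175e+02 -5.500e+00  4.180e+01  4.814e+02  5.330e+02  3.610e+01
  1.300e+00  2.100e+00  2.000e-01  1.432e+02]
[[-0.4  0.1  0.2]
 [-0.1  1.3  0.5]
 [ 0.3  0.3 -0.8]
 [ 0.5  0.3 -0.5]
 [-0.2 -1.1  0.9]
 [-1.  -1.2 -0.7]
 [ 0.5 -0.4  0.9]
 [-0.4  0.1 -0.5]]
```

Residuals are about 1 mm with a shoulder offset added. Now I scan pick and place poses.

```bash
sed -i 's/^print/#print/' fit.py; cat > scan.py <<'E'
import kin,fit; from kin import *
kin.fk=lambda q,p,sg=None: fit.fk2(q,fit.r.x)
seeds=[[.5,.3,1.8,a,b,c] for a in(0,1.5,3,-1) for b in(.4,1.2) for c in(-1.6,0,1.6)]
def allik(g,Rt):
    S=[]
    for s in seeds:
        q,e=ik(g,Rt,s)
        if e<.003 and not any(np.abs(q-k).max()<.05 for k in S): S.append(q)
    return S
flip=np.diag([-1,-1,1])
if __name__=='__main__':
  for nm,g,azs,tl in [('place',C0+RC@[70,0,113],yaw+np.radians([-25,0,25]),(35,40,45,50)),('pick',np.array([460,339.5,37]),np.radians([-60,-30,0,20,36,50,70,100]),(40,45))]:
    for t in tl:
      for az in azs:
        Rt=target(az,np.radians(t))
        for q in allik(g,Rt):
            e=allik(g-80*Rt[:,2],Rt)
            k=min(e,key=lambda x:np.abs(x-q).max(),default=q*0+9)
            print(nm,t,round(np.degrees(az)),q.round(2),'mrg',np.minimum(q-lo,hi-q).min().round(2),'back80 dq',(k-q).round(2))
E
python3 scan.py
```

```text
place 35 -20 [-0.    0.38  1.98 -0.79  0.27 -0.52] mrg 0.22 back80 dq [ 0.03 -0.18  0.07  0.18  0.1  -0.17]
place 35 5 [-0.15  0.37  2.01  0.7   0.22 -2.46] mrg 0.17 back80 dq [-0.02 -0.19  0.08 -0.2   0.1   0.19]
place 40 30 [-0.3   0.42  1.98  1.17  0.54  2.9 ] mrg 0.04 back80 dq [9.3  8.58 7.02 7.83 8.46 6.1 ]
place 45 5 [-0.17  0.37  2.11  2.09  0.21  2.42] mrg 0.16 back80 dq [-0.04 -0.21  0.11 -0.49 -0.    0.47]
place 45 30 [-0.33  0.43  2.01  1.39  0.58  2.67] mrg 0.27 back80 dq [-0.09 -0.17  0.08 -0.16  0.08  0.12]
place 50 -20 [0.04 0.41 2.11 4.1  0.36 0.9 ] mrg 0.24 back80 dq [8.96 8.59 6.89 4.9  8.64 8.1 ]
place 50 5 [-0.18  0.39  2.15  2.44  0.32  2.07] mrg 0.27 back80 dq [-0.04 -0.21  0.13 -0.28 -0.03  0.25]
place 50 30 [-0.35  0.45  2.04  1.57  0.63  2.48] mrg 0.46 back80 dq [-0.1  -0.16  0.09 -0.17  0.07  0.11]
pick 40 -60 [ 0.88  0.68  1.74 -0.73  1.13  0.82] mrg 0.46 back80 dq [ 0.07 -0.07 -0.05  0.07  0.13 -0.04]
pick 40 -30 [ 0.9   0.56  1.97 -1.06  0.82  0.69] mrg 0.13 back80 dq [ 0.1  -0.12  0.01  0.13  0.11 -0.08]
pick 40 20 [0.67 0.41 2.27 3.93 0.3  1.06] mrg 0.
[... 458 characters left out ...]
 0.91  0.72  1.71 -0.78  1.2   0.87] mrg 0.41 back80 dq [ 0.08 -0.06 -0.06  0.07  0.12 -0.04]
pick 45 -30 [ 0.93  0.6   1.97 -1.15  0.88  0.79] mrg 0.04 back80 dq [ 0.11 -0.11  0.01  0.13  0.1  -0.08]
pick 45 20 [0.69 0.44 2.3  3.75 0.43 1.25] mrg 0.33 back80 dq [ 0.06 -0.23  0.12  0.28 -0.06 -0.24]
pick 45 36 [0.53 0.43 2.34 2.96 0.41 1.66] mrg 0.29 back80 dq [-0.02 -0.24  0.13 -0.11 -0.11  0.09]
pick 45 50 [0.39 0.44 2.32 2.33 0.47 1.97] mrg 0.31 back80 dq [-0.09 -0.23  0.12 -0.3  -0.03  0.25]
pick 45 70 [0.24 0.48 2.23 1.67 0.63 2.21] mrg 0.4 back80 dq [-0.13 -0.19  0.09 -0.24  0.06  0.17]
pick 45 100 [0.17 0.59 2.   1.08 0.93 2.29] mrg 0.63 back80 dq [-0.11 -0.12  0.01 -0.13  0.11  0.07]
```

I choose the branch with wrist roll near 1.5–2 and the tool flipped half a turn, with tilt 48°. First I turn 171.6° about the tool axis, which frees joint 6.

drive_tool:
  plan:
    - [0,0,0,0,0,0.286,-0.4]
    - [0,0,0,0,0,0.286,-0.4]
    - [0,0,0,0,0,0.286,-0.4]
    - [0,0,0,0,0,0.286,-0.4]
    - [0,0,0,0,0,0.286,-0.4]
    - [0,0,0,0,0,0.286,-0.4]
    - [0,0,0,0,0,0.286,-0.4]
    - [0,0,0,0,0,0.286,-0.4]
    - [0,0,0,0,0,0.286,-0.4]
    - [0,0,0,0,0,0.286,-0.4]
    - [0,0,0,0,0,0.286,-0.4]
    - [0,0,0,0,0,0.286,-0.4]
    - [0,0,0,0,0,0.286,-0.4]
    - [0,0,0,0,0,0.286,-0.4]
    - [0,0,0,0,0,0.286,-0.4]
    - [0,0,0,0,0,0.286,-0.4]
    - [0,0,0,0,0,0.286,-0.4]
    - [0,0,0,0,0,0.286,-0.4]
    - [0,0,0,0,0,0.286,-0.4]
    - [0,0,0,0,0,0,-0.4]

```text
time: 13.6
ee_pos: [323.6, 241.2, 257.0]
tool_rot: [0.844, 0.421, 0.328, -0.054]
contact_force: [1.5, -0.6, -1.0]
width: 0.697
grip_force: 0.0
```

```bash
cat > path.py <<'E'
from scan import *
T48=np.radians(48)
def tgt(azdeg,g,back=0,up=0):
    Rt=target(np.radians(azdeg),T48)@flip; g=np.array(g,float)-back*Rt[:,2]+[0,0,up]; return g,Rt
def rows(goals,ns):
    "straight path of grasp point, slerped; prints rows; checks IK"
    s,R,g=st(); q=np.array(s['qpos'])
    for (gt,Rt),n in zip(goals,ns):
        w=Ro.from_matrix(R.T@Rt).as_rotvec(); out=[];qs=[];em=0;P=g-155*R[:,2];Rc=R
        for i in range(1,n+1):
            Rn=R@Ro.from_rotvec(w*i/n).as_matrix(); gn=g+(gt-g)*i/n; Pn=gn-155*Rn[:,2]
            out.append((np.round(Rc.T@(Pn-P)/500,3)).tolist()); 
            qn,e=ik(gn,Rn,q); em=max(em,e); qs.append(np.abs(qn-q).max()); q=qn; P=Pn;Rc=Rn
        print('n',n,'turn/row',np.round(np.degrees(w)/30/n,4).tolist(),'deg',np.degrees(np.linalg.norm(w)).round(1),'ikerr',round(em,4),'maxdq',round(max(qs),3),'q',q.round(2))
        print(out if np.linalg.norm(w)>.02 else np.round(Rt.T@(gt-g)/500/n,4).tolist())
        R,g=Rt,gt
E
python3 - <<'E'
from path import *
h=[460,339.5,37]
rows([tgt(60,h,100),tgt(60,h)],[10,5])
for az in(5,18,30):
    gp=C0+RC@np.array([70,0,113])
    print(az,[ik(*tgt(az,gp,b),[-.2,.4,2,1.8,.4,-.6])[0].round(2) for b in(0,100)])
E
```

```text
t 13.6 tcp [323.6 241.2 257. ] grasp [402.4 298.1 136.2] cab [-178.   340.5  136.2] w 0.697 F [ 1.5 -0.6 -1. ] gf 0.0 q [ 0.51  0.    2.44  1.27  0.08 -0.1 ]
R [[0.431, 0.746, 0.508], [0.675, -0.64, 0.367], [0.599, 0.185, -0.779]] tilt(cab x,y) [ 0.54   0.318 -0.779]
n 10 turn/row [0.0501, 0.0379, -0.0019] deg 18.9 ikerr 0.0 maxdq 0.317 q [ 0.13  0.21  2.43  1.7   0.64 -0.88]
[[-0.011, 0.013, 0.006], [-0.011, 0.013, 0.005], [-0.012, 0.013, 0.005], [-0.012, 0.013, 0.005], [-0.012, 0.013, 0.005], [-0.012, 0.014, 0.004], [-0.012, 0.014, 0.004], [-0.012, 0.014, 0.004], [-0.012, 0.014, 0.004], [-0.012, 0.014, 0.003]]
n 5 turn/row [0.0, 0.0, 0.0] deg 0.0 ikerr 0.0 maxdq 0.079 q [ 0.29  0.48  2.29  2.04  0.61 -1.12]
[0.0, -0.0, 0.04]
5 [array([-0.17,  0.38,  2.13,  2.36,  0.27, -0.98]), array([-0.22,  0.12,  2.28,  1.87,  0.24, -0.52])]
18 [array([-0.27,  0.41,  2.09,  1.8 ,  0.43, -0.67]), array([-0.37,  0.16,  2.23,  1.49,  0.49, -0.41])]
30 [array([-0.34,  0.44,  2.03,  1.51,  0.6 , -0.59]), array([-0.47,  0.24,  2.13,  1.3 ,  0.7 , -0.44])]
```

drive_tool:
  plan:
    - [-0.0055,0.0065,0.003,0.025,0.019,-0.001,-0.4]
    - [-0.0055,0.0065,0.003,0.025,0.019,-0.001,-0.4]
    - [-0.0055,0.0065,0.0025,0.025,0.019,-0.001,-0.4]
    - [-0.0055,0.0065,0.0025,0.025,0.019,-0.001,-0.4]
    - [-0.006,0.0065,0.0025,0.025,0.019,-0.001,-0.4]
    - [-0.006,0.0065,0.0025,0.025,0.019,-0.001,-0.4]
    - [-0.006,0.0065,0.0025,0.025,0.019,-0.001,-0.4]
    - [-0.006,0.0065,0.0025,0.025,0.019,-0.001,-0.4]
    - [-0.006,0.0065,0.0025,0.025,0.019,-0.001,-0.4]
    - [-0.006,0.007,0.002,0.025,0.019,-0.001,-0.4]
    - [-0.006,0.007,0.002,0.025,0.019,-0.001,-0.4]
    - [-0.006,0.007,0.002,0.025,0.019,-0.001,-0.4]
    - [-0.006,0.007,0.002,0.025,0.019,-0.001,-0.4]
    - [-0.006,0.007,0.002,0.025,0.019,-0.001,-0.4]
    - [-0.006,0.007,0.002,0.025,0.019,-0.001,-0.4]
    - [-0.006,0.007,0.002,0.025,0.019,-0.001,-0.4]
    - [-0.006,0.007,0.002,0.025,0.019,-0.001,-0.4]
    - [-0.006,0.007,0.0015,0.025,0.019,-0.001,-0.4]
    - [-0.006,0.007,0.0015,0.025,0.019,-0.001,-0.4]
    - [0,0,0,0,0,0,-0.4]

```text
time: 15.6
ee_pos: [363.0, 179.3, 209.1]
tool_rot: [0.794, 0.456, 0.35, -0.197]
contact_force: [0.4, 0.8, 0.6]
width: 0.704
grip_force: 0.0
```

```bash
python3 - <<'E'
from path import *
h=[460,339.5,37]
rows([tgt(60,h,90),tgt(60,h)],[4,5])
d=shot('wrist','pics/w3.png')
for z in(0,10,54): print(z,proj(d,[460,339.5,z]))
E
```

```text
t 15.6 tcp [363.  179.3 209.1] grasp [421.4 277.3 104.2] cab [-160.9  318.   104.2] w 0.704 F [0.4 0.8 0.6] gf 0.0 q [ 0.14  0.21  2.44  1.71  0.62 -0.88]
R [[0.339, 0.862, 0.377], [0.586, -0.507, 0.632], [0.736, 0.006, -0.677]] tilt(cab x,y) [ 0.435  0.594 -0.677]
n 4 turn/row [0.005, 0.005, -0.0003] deg 0.8 ikerr 0.0 maxdq 0.01 q [ 0.14  0.24  2.42  1.74  0.63 -0.92]
[-0.0005, 0.0012, 0.0047]
n 5 turn/row [0.0, 0.0, 0.0] deg 0.0 ikerr 0.0 maxdq 0.07 q [ 0.29  0.48  2.3   2.04  0.61 -1.13]
[-0.0, -0.0, 0.036]
0 [315.03951358 216.75485154]
10 [315.14579103 211.48417111]
54 [315.71145018 183.43110255]
```

View pics/w3.png

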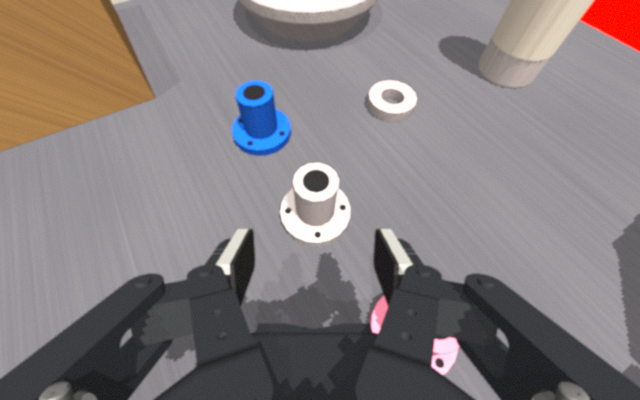

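The wrist view shows the bore at (316,181) and flange centre at (315,209), against predictions of (316,183) and (315,211). The hub is about 2 mm farther than thought. I correct, advance along the tool axis and close.

drive_tool:
  plan:
    - [0.0002,0.0012,0.0055,0.005,0.005,0,-0.4]
    - [0.0002,0.0012,0.0055,0.005,0.005,0,-0.4]
    - [0.0002,0.0012,0.0055,0.005,0.005,0,-0.4]
    - [0.0002,0.0012,0.0055,0.005,0.005,0,-0.4]
    - [0,0,0.036,0,0,0,-0.4]
    - [0,0,0.036,0,0,0,-0.4]
    - [0,0,0.036,0,0,0,-0.4]
    - [0,0,0.036,0,0,0,-0.4]
    - [0,0,0.036,0,0,0,-0.4]
    - [0,0,0,0,0,0,-0.4]
    - [0,0,0,0,0,0,-0.4]

```text
time: 16.75
ee_pos: [402.1, 243.9, 141.9]
tool_rot: [0.791, 0.457, 0.352, -0.204]
contact_force: [-0.2, 0.1, -0.7]
width: 0.699
grip_force: 0.0
```

```bash
python3 - <<'E'
from path import *
h=[461,341,37]
rows([tgt(60,h)],[3])
E
```

```text
t 16.75 tcp [402.1 243.9 141.9] grasp [459.5 343.7  38.1] cab [-116.8  380.5   38.1] w 0.699 F [-0.2  0.1 -0.7] gf 0.0 q [ 0.29  0.48  2.29  2.05  0.61 -1.12]
R [[0.334, 0.867, 0.37], [0.58, -0.499, 0.644], [0.743, -0.0, -0.67]] tilt(cab x,y) [ 0.429  0.606 -0.67 ]
n 3 turn/row [-0.0007, 0.0003, 0.0003] deg 0.1 ikerr 0.0 maxdq 0.003 q [ 0.29  0.48  2.29  2.04  0.61 -1.13]
[-0.0013, 0.0018, -0.0003]
```

drive_tool:
  plan:
    - [-0.003,0.004,0,0,0,0,-0.4]
    - [0,0,0,0,0,0,0]
    - [0,0,0,0,0,0,0.2]
    - [0,0,0,0,0,0,0.4]
    - [0,0,0,0,0,0,1]
    - [0,0,0,0,0,0,1]
    - [0,0,0,0,0,0,1]
    - [0,0,0,0,0,0,1]
    - [0,0,0,0,0,0,1]
  grip_force: 60

```text
time: 17.65
ee_pos: [403.6, 241.6, 141.7]
tool_rot: [0.791, 0.457, 0.353, -0.203]
contact_force: [-2.8, -4.9, 6.1]
width: 0.381
grip_force: 59.2
```

```bash
python3 - <<'E'
from path import *
s,R,g=st()
np.save('hgrasp.npy',np.c_[R,g])
gp=C0+RC@np.array([70,0,76+g[2]])
print(gp)
rows([(g+[0,0,150],R),tgt(18,gp,120,15),tgt(18,gp,0,15)],[6,16,8])
E
```

```text
t 17.65 tcp [403.6 241.6 141.7] grasp [461.4 341.5  38.1] cab [-115.2  378.2   38.1] w 0.381 F [-2.8 -4.9  6.1] gf 59.2 q [ 0.29  0.48  2.29  2.04  0.61 -1.13]
R [[0.334, 0.866, 0.372], [0.579, -0.5, 0.644], [0.744, 0.001, -0.668]] tilt(cab x,y) [ 0.431  0.606 -0.668]
[681.19096765 -17.62968587 114.10031904]
t 17.65 tcp [403.6 241.6 141.7] grasp [461.4 341.5  38.1] cab [-115.2  378.2   38.1] w 0.381 F [-2.8 -4.9  6.1] gf 59.2 q [ 0.29  0.48  2.29  2.04  0.61 -1.13]
R [[0.334, 0.866, 0.372], [0.579, -0.5, 0.644], [0.744, 0.001, -0.668]] tilt(cab x,y) [ 0.431  0.606 -0.668]
n 6 turn/row [0.0, 0.0, 0.0] deg 0.0 ikerr 0.0 maxdq 0.131 q [ 0.28  0.09  2.3   1.43  0.55 -0.41]
[0.0372, 0.0, -0.0334]
n 16 turn/row [-0.065, -0.0002, 0.0585] deg 42.0 ikerr 0.0 maxdq 0.049 q [-0.4   0.08  2.24  1.35  0.52 -0.28]
[[-0.02, 0.028, -0.026], [-0.019, 0.03, -0.025], [-0.018, 0.031, -0.024], [-0.016, 0.032, -0.022], [-0.015, 0.034, -0.021], [-0.014, 0.035, -0.019], [-0.012, 0.036, -0.018], [-0.011, 0.037, -0.016], [-0.009, 0.038, -0.014], [-0.008, 0.038, -0.013], [-0.006, 0.039, -0.011], [-0.005, 0.04, -0.009], [-0.003, 0.04, -0.008], [-0.002, 0.04, -0.006], [-0.0, 0.041, -0.004], [0.001, 0.041, -0.003]]
n 8 turn/row [0.0, 0.0, 0.0] deg 0.0 ikerr 0.0 maxdq 0.049 q [-0.28  0.37  2.1   1.73  0.43 -0.59]
[0.0, 0.0, 0.03]
```

Hub gripped (opening 32 mm). Lift, then check.

drive_tool:
  plan:
    - [0.007,0,-0.0065,0,0,0,1]
    - [0.02,0,-0.018,0,0,0,1]
    - [0.037,0,-0.0335,0,0,0,1]
    - [0.037,0,-0.0335,0,0,0,1]
    - [0.037,0,-0.0335,0,0,0,1]
    - [0.037,0,-0.0335,0,0,0,1]
    - [0.037,0,-0.0335,0,0,0,1]
    - [0.011,0,-0.01,0,0,0,1]
    - [0,0,0,0,0,0,1]
    - [0,0,0,0,0,0,1]

```text
time: 18.65
ee_pos: [402.4, 241.2, 290.5]
tool_rot: [0.791, 0.457, 0.351, -0.203]
contact_force: [0.3, 0.1, -4.5]
width: 0.385
grip_force: 60.1
```

```bash
python3 - <<'E'
from path import *
gp=C0+RC@np.array([70,0,76+38.1])
rows([tgt(18,gp,120,15),tgt(18,gp,0,15)],[18,8])
E
```

```text
t 18.65 tcp [402.4 241.2 290.5] grasp [459.9 340.8 186.6] cab [-116.7  377.6  186.6] w 0.385 F [ 0.3  0.1 -4.5] gf 60.1 q [ 0.29  0.09  2.3   1.43  0.54 -0.41]
R [[0.335, 0.866, 0.37], [0.581, -0.499, 0.643], [0.742, -0.0, -0.671]] tilt(cab x,y) [ 0.429  0.605 -0.671]
n 18 turn/row [-0.0578, 0.0002, 0.0521] deg 42.0 ikerr 0.0 maxdq 0.044 q [-0.4   0.08  2.24  1.35  0.52 -0.28]
[[-0.018, 0.025, -0.023], [-0.017, 0.026, -0.022], [-0.016, 0.027, -0.021], [-0.015, 0.029, -0.02], [-0.014, 0.03, -0.019], [-0.013, 0.03, -0.018], [-0.012, 0.031, -0.017], [-0.011, 0.032, -0.015], [-0.009, 0.033, -0.014], [-0.008, 0.033, -0.013], [-0.007, 0.034, -0.012], [-0.006, 0.035, -0.01], [-0.005, 0.035, -0.009], [-0.003, 0.035, -0.008], [-0.002, 0.036, -0.006], [-0.001, 0.036, -0.005], [0.0, 0.036, -0.003], [0.002, 0.036, -0.002]]
n 8 turn/row [0.0, 0.0, 0.0] deg 0.0 ikerr 0.0 maxdq 0.049 q [-0.27  0.37  2.09  1.73  0.43 -0.59]
[0.0, 0.0, 0.03]
```

The hub's weight of about 4.5 N is on the wrist, so it is held. I move to the entry point.

drive_tool:
  plan:
    - [-0.018,0.025,-0.023,-0.0578,0,0.0521,1]
    - [-0.017,0.026,-0.022,-0.0578,0,0.0521,1]
    - [-0.016,0.027,-0.021,-0.0578,0,0.0521,1]
    - [-0.015,0.029,-0.02,-0.0578,0,0.0521,1]
    - [-0.014,0.03,-0.019,-0.0578,0,0.0521,1]
    - [-0.013,0.03,-0.018,-0.0578,0,0.0521,1]
    - [-0.012,0.031,-0.017,-0.0578,0,0.0521,1]
    - [-0.011,0.032,-0.015,-0.0578,0,0.0521,1]
    - [-0.009,0.033,-0.014,-0.0578,0,0.0521,1]
    - [-0.008,0.033,-0.013,-0.0578,0,0.0521,1]
    - [-0.007,0.034,-0.012,-0.0578,0,0.0521,1]
    - [-0.006,0.035,-0.01,-0.0578,0,0.0521,1]
    - [-0.005,0.035,-0.009,-0.0578,0,0.0521,1]
    - [-0.003,0.035,-0.008,-0.0578,0,0.0521,1]
    - [-0.002,0.036,-0.006,-0.0578,0,0.0521,1]
    - [-0.001,0.036,-0.005,-0.0578,0,0.0521,1]
    - [0,0.036,-0.003,-0.0578,0,0.0521,1]
    - [0.002,0.036,-0.002,-0.0578,0,0.0521,1]
    - [0,0,0,0,0,0,1]
    - [0,0,0,0,0,0,1]

```text
time: 20.65
ee_pos: [487.5, -80.5, 313.1]
tool_rot: [0.902, 0.143, 0.402, -0.064]
contact_force: [-0.1, 0.4, -4.7]
width: 0.385
grip_force: 60.7
```

```bash
python3 - <<'E'
from path import *
gp=C0+RC@np.array([70,0,76+38.1])
rows([tgt(18,gp,0,15)],[8])
d=shot('wrist','pics/w4.png')
for c in([70,0,76],[70,45,76],[70,-45,76],[25,0,76]): print(c,proj(d,C0+RC@np.array(c)))
E
```

```text
t 20.65 tcp [487.5 -80.5 313.1] grasp [597.  -44.9 209.4] cab [-16.3 -19.3 209.4] w 0.385 F [-0.1  0.4 -4.7] gf 60.7 q [-0.39  0.08  2.24  1.36  0.52 -0.27]
R [[0.637, 0.309, 0.707], [0.206, -0.951, 0.23], [0.743, -0.001, -0.669]] tilt(cab x,y) [ 0.725  0.163 -0.669]
n 8 turn/row [-0.0001, -0.0, -0.0002] deg 0.1 ikerr 0.0 maxdq 0.048 q [-0.27  0.37  2.09  1.73  0.43 -0.59]
[-0.0001, 0.0, 0.0299]
[70, 0, 76] [313.91744874 217.83556853]
[70, 45, 76] [270.22000539 209.06686527]
[70, -45, 76] [359.20247615 226.92285001]
[25, 0, 76] [303.08726801 261.11398278]
```

View pics/w4.png

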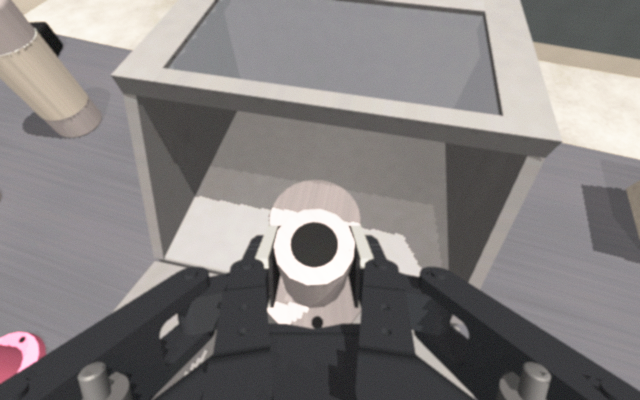

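The wrist view shows the plate behind the hub, edges at columns 270 and 360 with its far edge at row 180. The predicted edges are 270 and 359, so the plate pose is confirmed. I go in.

drive_tool:
  plan:
    - [0,0,0.03,0,0,0,1]
    - [0,0,0.03,0,0,0,1]
    - [0,0,0.03,0,0,0,1]
    - [0,0,0.03,0,0,0,1]
    - [0,0,0.03,0,0,0,1]
    - [0,0,0.03,0,0,0,1]
    - [0,0,0.03,0,0,0,1]
    - [0,0,0.03,0,0,0,1]
    - [0,0,0,0,0,0,1]
    - [0,0,0,0,0,0,1]

```text
time: 21.7
ee_pos: [571.8, -51.9, 232.4]
tool_rot: [0.902, 0.143, 0.401, -0.064]
contact_force: [0.5, 0.3, -5.0]
width: 0.383
grip_force: 60.5
```

```bash
python3 - <<'E'
from path import *
gp=C0+RC@np.array([70,0,76+38.1])
rows([tgt(18,gp,0,2)],[6])
E
```

```text
t 21.7 tcp [571.8 -51.9 232.4] grasp [681.2 -16.2 128.6] cab [ 70.1   1.4 128.6] w 0.383 F [ 0.5  0.3 -5. ] gf 60.5 q [-0.27  0.37  2.09  1.73  0.43 -0.59]
R [[0.637, 0.31, 0.706], [0.207, -0.951, 0.23], [0.742, -0.001, -0.67]] tilt(cab x,y) [ 0.724  0.163 -0.67 ]
n 6 turn/row [-0.0003, 0.0003, -0.0001] deg 0.1 ikerr 0.0 maxdq 0.011 q [-0.27  0.4   2.09  1.79  0.43 -0.66]
[-0.0032, 0.0005, 0.0027]
```

drive_tool:
  plan:
    - [-0.0032,0.0005,0.0027,0,0,0,1]
    - [-0.0032,0.0005,0.0027,0,0,0,1]
    - [-0.0032,0.0005,0.0027,0,0,0,1]
    - [-0.0032,0.0005,0.0027,0,0,0,1]
    - [-0.0032,0.0005,0.0027,0,0,0,1]
    - [-0.0032,0.0005,0.0027,0,0,0,1]
    - [-0.0015,0,0.0013,0,0,0,1]
    - [0,0,0,0,0,0,1]
    - [0,0,0,0,0,0,1]

```text
time: 22.6
ee_pos: [572.3, -54.0, 219.3]
tool_rot: [0.902, 0.143, 0.402, -0.064]
contact_force: [0.6, -0.3, -3.9]
width: 0.379
grip_force: 60.5
```

drive_tool:
  plan:
    - [-0.0015,0,0.0013,0,0,0,1]
    - [0,0,0,0,0,0,1]
    - [0,0,0,0,0,0,1]

```text
time: 22.9
ee_pos: [572.2, -54.0, 218.4]
tool_rot: [0.902, 0.143, 0.402, -0.064]
contact_force: [-0.5, -0.3, -3.2]
width: 0.379
grip_force: 60.5
```

drive_tool:
  plan:
    - [-0.0015,0,0.0013,0,0,0,1]
    - [0,0,0,0,0,0,1]
    - [0,0,0,0,0,0,1]

```text
time: 23.2
ee_pos: [572.4, -54.0, 217.8]
tool_rot: [0.902, 0.143, 0.402, -0.064]
contact_force: [-0.9, -0.2, -2.8]
width: 0.379
grip_force: 61.2
```

drive_tool:
  plan:
    - [-0.001,0,0.0009,0,0,0,1]
    - [0,0,0,0,0,0,1]
    - [0,0,0,0,0,0,1]

```text
time: 23.5
ee_pos: [572.7, -54.1, 217.6]
tool_rot: [0.902, 0.143, 0.403, -0.064]
contact_force: [-2.3, -0.1, 3.1]
width: 0.384
grip_force: 61.2
```

```bash
python3 - <<'E'
from path import *
st()
E
```

```text
t 23.5 tcp [572.7 -54.1 217.6] grasp [682.5 -18.4 114.2] cab [ 71.2  -0.9 114.2] w 0.384 F [-2.3 -0.1  3.1] gf 61.2 q [-0.27  0.41  2.09  1.8   0.44 -0.67]
R [[0.635, 0.309, 0.708], [0.206, -0.951, 0.23], [0.745, -0.0, -0.667]] tilt(cab x,y) [ 0.727  0.163 -0.667]
```

The plate now carries the hub: the force changed from −5 to +3 N and the grasp height is 114.2 mm, as expected. I open and back straight out.

drive_tool:
  plan:
    - [0,0,0,0,0,0,0.1]
    - [0,0,0,0,0,0,0]
    - [0,0,0,0,0,0,-0.2]
    - [0,0,0,0,0,0,-0.4]
    - [0,0,0,0,0,0,-0.4]
    - [0,0,0,0,0,0,-0.4]
    - [0,0,-0.02,0,0,0,-0.4]
    - [0,0,-0.04,0,0,0,-0.4]
    - [0,0,-0.06,0,0,0,-0.4]
    - [0,0,-0.06,0,0,0,-0.4]
    - [0,0,-0.06,0,0,0,-0.4]
    - [0,0,-0.06,0,0,0,-0.4]
    - [0,0,0,0,0,0,-0.4]
    - [0,0,0,0,0,0,-0.4]

```text
time: 24.9
ee_pos: [465.9, -88.8, 317.9]
tool_rot: [0.902, 0.143, 0.403, -0.063]
contact_force: [-0.5, 0.2, 0.0]
width: 0.703
grip_force: 0.0
```

```bash
python3 - <<'E'
from path import *
st()
d=shot('wrist','pics/w5.png')
for c in([70,0,76],[70,45,76],[70,-45,76],[115,0,76],[25,0,76],[70,0,130],[70,0,86]): print(c,proj(d,C0+RC@np.array(c)).round(1))
E
```

```text
t 24.9 tcp [465.9 -88.8 317.9] grasp [575.7 -53.4 214.3] cab [-38.4 -25.7 214.3] w 0.703 F [-0.5  0.2  0. ] gf 0.0 q [-0.44  0.04  2.28  1.33  0.55 -0.27]
R [[0.635, 0.308, 0.708], [0.207, -0.951, 0.229], [0.744, 0.001, -0.668]] tilt(cab x,y) [ 0.727  0.161 -0.668]
[70, 0, 76] [312.2 200.6]
[70, 45, 76] [270.8 192.5]
[70, -45, 76] [355.  208.9]
[115, 0, 76] [321.1 166.7]
[25, 0, 76] [301.8 240. ]
[70, 0, 130] [312. 170.]
[70, 0, 86] [312.1 195.6]
```

View pics/w5.png

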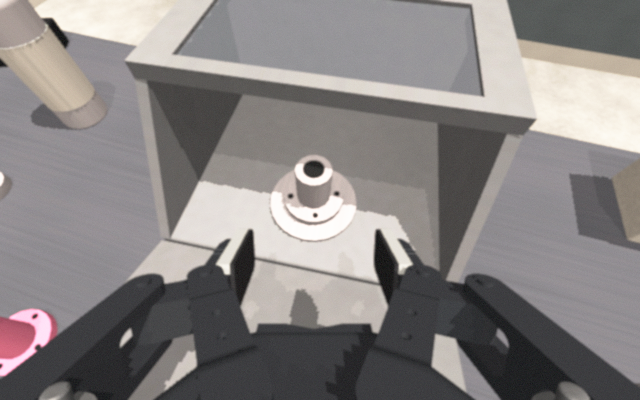

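The wrist view shows the hub upright on the plate: flange centre at (315,194), bore at (314,169), plate centre at about (313,201). The hub predictions were (312,196) and (312,170), so it is centred within about 3 mm. Next is the door.

```bash
python3 - <<'E'
from path import *
Rt=np.c_[RC[:,1],RC[:,0],[0,0,-1]]
rows([(C0+RC@np.array([-185,-4,235]),Rt),(C0+RC@np.array([-185,-4,104.7]),Rt)],[19,6])
E
```

```text
t 24.95 tcp [466.1 -88.6 317.2] grasp [575.8 -53.  213.5] cab [-38.3 -25.3 213.5] w 0.698 F [ 0.2 -0.6 -0.1] gf 0.0 q [-0.44  0.04  2.27  1.33  0.55 -0.27]
R [[0.636, 0.309, 0.707], [0.206, -0.951, 0.229], [0.744, 0.0, -0.669]] tilt(cab x,y) [ 0.726  0.162 -0.669]
n 19 turn/row [0.0567, -0.0708, -0.1273] deg 89.1 ikerr 0.0 maxdq 0.123 q [-0.21 -0.06  2.08 -0.    1.12 -0.3 ]
[[0.004, 0.003, -0.012], [0.004, 0.002, -0.012], [0.004, 0.001, -0.011], [0.004, 0.001, -0.01], [0.004, -0.0, -0.01], [0.004, -0.001, -0.009], [0.005, -0.002, -0.009], [0.005, -0.003, -0.008], [0.005, -0.003, -0.008], [0.006, -0.004, -0.007], [0.007, -0.004, -0.006], [0.007, -0.005, -0.006], [0.008, -0.005, -0.005], [0.009, -0.006, -0.005], [0.01, -0.006, -0.004], [0.01, -0.006, -0.004], [0.011, -0.007, -0.003], [0.012, -0.007, -0.003], [0.013, -0.007, -0.002]]
n 6 turn/row [0.0, 0.0, 0.0] deg 0.0 ikerr 0.0 maxdq 0.051 q [-0.21  0.14  2.18 -0.    0.82 -0.3 ]
[0.0, 0.0, 0.0434]
```

drive_tool:
  plan:
    - [0.004,0.003,-0.012,0.0567,-0.0708,-0.1273,0.3]
    - [0.004,0.002,-0.012,0.0567,-0.0708,-0.1273,0.3]
    - [0.004,0.001,-0.011,0.0567,-0.0708,-0.1273,0.3]
    - [0.004,0.001,-0.01,0.0567,-0.0708,-0.1273,0.3]
    - [0.004,0,-0.01,0.0567,-0.0708,-0.1273,0.3]
    - [0.004,-0.001,-0.009,0.0567,-0.0708,-0.1273,0.3]
    - [0.005,-0.002,-0.009,0.0567,-0.0708,-0.1273,0.3]
    - [0.005,-0.003,-0.008,0.0567,-0.0708,-0.1273,0.3]
    - [0.005,-0.003,-0.008,0.0567,-0.0708,-0.1273,0.3]
    - [0.006,-0.004,-0.007,0.0567,-0.0708,-0.1273,0.3]
    - [0.007,-0.004,-0.006,0.0567,-0.0708,-0.1273,0.3]
    - [0.007,-0.005,-0.006,0.0567,-0.0708,-0.1273,0.3]
    - [0.008,-0.005,-0.005,0.0567,-0.0708,-0.1273,0.3]
    - [0.009,-0.006,-0.005,0.0567,-0.0708,-0.1273,0.3]
    - [0.01,-0.006,-0.004,0.0567,-0.0708,-0.1273,0.3]
    - [0.01,-0.006,-0.004,0.0567,-0.0708,-0.1273,0.3]
    - [0.011,-0.007,-0.003,0.0567,-0.0708,-0.1273,0.3]
    - [0.012,-0.007,-0.003,0.0567,-0.0708,-0.1273,0.3]
    - [0.013,-0.007,-0.002,0.0567,-0.0708,-0.1273,0.3]
    - [0,0,0,0,0,0,0.3]
  grip_force: 40

```text
time: 26.95
ee_pos: [428.2, -43.9, 389.0]
tool_rot: [0.672, 0.741, -0.001, -0.002]
contact_force: [-0.1, -0.2, -0.3]
width: 0.351
grip_force: 0.0
```

```bash
python3 - <<'E'
from path import *
Rt=np.c_[RC[:,1],RC[:,0],[0,0,-1]]
rows([(C0+RC@np.array([-185,-4,104.7]),Rt)],[6])
E
```

```text
t 26.95 tcp [428.2 -43.9 389. ] grasp [427.7 -43.7 234. ] cab [-184.8   -2.2  234. ] w 0.351 F [-0.1 -0.2 -0.3] gf 0.0 q [-0.2  -0.06  2.08  0.    1.12 -0.3 ]
R [[-0.097, 0.995, -0.003], [0.995, 0.097, 0.001], [0.001, -0.003, -1.0]] tilt(cab x,y) [-0.003  0.001 -1.   ]
n 6 turn/row [-0.001, -0.0004, 0.0011] deg 0.3 ikerr 0.0 maxdq 0.051 q [-0.21  0.14  2.18  0.    0.82 -0.3 ]
[-0.0006, -0.0001, 0.0431]
```

drive_tool:
  plan:
    - [0,0,0.043,0,0,0,0.3]
    - [0,0,0.043,0,0,0,0.3]
    - [0,0,0.043,0,0,0,0.3]
    - [0,0,0.043,0,0,0,0.3]
    - [0,0,0.043,0,0,0,0.3]
    - [0,0,0.043,0,0,0,0.3]
    - [0,0,0,0,0,0,0.5]
    - [0,0,0,0,0,0,1]
    - [0,0,0,0,0,0,1]
    - [0,0,0,0,0,0,1]
    - [0,0,0,0,0,0,1]

```text
time: 28.05
ee_pos: [428.4, -44.9, 261.7]
tool_rot: [0.673, 0.74, 0.001, 0.001]
contact_force: [4.3, 4.1, -6.4]
width: 0.123
grip_force: 38.8
```

```bash
python3 - <<'E'
from h import *
s,R,g=st()
c=RC.T@(g-C0)
a0=np.arctan2(-186,34); A=np.linspace(a0,np.arctan2(58,180)+.012,30)
p=np.c_[189*np.sin(A),189*np.cos(A)]; d=np.diff(p,axis=0)
print(len(d));print([[round(float(x)/500,4),round(float(-z)/500,4)] for x,z in d])
E
```

```text
t 28.05 tcp [428.4 -44.9 261.7] grasp [428.6 -44.9 106.7] cab [-184.    -3.4  106.7] w 0.123 F [ 4.3  4.1 -6.4] gf 38.8 q [-0.21  0.14  2.18  0.    0.82 -0.3 ]
R [[-0.094, 0.996, 0.002], [0.996, 0.094, 0.0], [0.0, 0.002, -1.0]] tilt(cab x,y) [ 0.002  0.    -1.   ]
29
[[0.0047, -0.0218], [0.0059, -0.0215], [0.0072, -0.0211], [0.0084, -0.0207], [0.0096, -0.0201], [0.0108, -0.0195], [0.012, -0.0189], [0.013, -0.0181], [0.0141, -0.0173], [0.0151, -0.0165], [0.016, -0.0155], [0.0169, -0.0146], [0.0178, -0.0135], [0.0185, -0.0125], [0.0192, -0.0114], [0.0199, -0.0102], [0.0204, -0.009], [0.0209, -0.0078], [0.0214, -0.0065], [0.0217, -0.0053], [0.022, -0.004], [0.0222, -0.0027], [0.0223, -0.0013], [0.0223, -0.0], [0.0223, 0.0013], [0.0222, 0.0026], [0.022, 0.0039], [0.0217, 0.0052], [0.0214, 0.0065]]
```

The bar is gripped. I run the closing arc at a moderate pace.

drive_tool:
  plan:
    - [0,0.0047,-0.0218,0,0,0,1]
    - [0,0.0059,-0.0215,0,0,0,1]
    - [0,0.0072,-0.0211,0,0,0,1]
    - [0,0.0084,-0.0207,0,0,0,1]
    - [0,0.0096,-0.0201,0,0,0,1]
    - [0,0.0108,-0.0195,0,0,0,1]
    - [0,0.012,-0.0189,0,0,0,1]
    - [0,0.013,-0.0181,0,0,0,1]
    - [0,0.0141,-0.0173,0,0,0,1]
    - [0,0.0151,-0.0165,0,0,0,1]
    - [0,0.016,-0.0155,0,0,0,1]
    - [0,0.0169,-0.0146,0,0,0,1]
    - [0,0.0178,-0.0135,0,0,0,1]
    - [0,0.0185,-0.0125,0,0,0,1]
    - [0,0.0192,-0.0114,0,0,0,1]
    - [0,0,0,0,0,0,1]

```text
time: 29.65
ee_pos: [522.1, -35.5, 395.7]
tool_rot: [0.673, 0.74, -0.001, -0.003]
contact_force: [-8.1, 5.9, 10.1]
width: 0.118
grip_force: 39.7
```

drive_tool:
  plan:
    - [0,0.0199,-0.0102,0,0,0,1]
    - [0,0.0204,-0.009,0,0,0,1]
    - [0,0.0209,-0.0078,0,0,0,1]
    - [0,0.0214,-0.0065,0,0,0,1]
    - [0,0.0217,-0.0053,0,0,0,1]
    - [0,0.022,-0.004,0,0,0,1]
    - [0,0.0222,-0.0027,0,0,0,1]
    - [0,0.0223,-0.0013,0,0,0,1]
    - [0,0.0223,0,0,0,0,1]
    - [0,0.0223,0.0013,0,0,0,1]
    - [0,0.0222,0.0026,0,0,0,1]
    - [0,0,0,0,0,0,1]
    - [0,0,0,0,0,0,1]

```text
time: 30.95
ee_pos: [642.1, -24.1, 417.2]
tool_rot: [0.673, 0.74, 0.002, 0.001]
contact_force: [1.3, 4.7, 1.6]
width: 0.119
grip_force: 40.9
```

```bash
python3 - <<'E'
from h import *
s,R,g=st()
c=RC.T@(g-C0);print(np.hypot(c[0],c[2]-70),np.arctan2(58,180)-np.arctan2(c[0],c[2]-70))
E
```

```text
t 30.95 tcp [642.1 -24.1 417.2] grasp [642.8 -24.  262.2] cab [ 31.2  -2.7 262.2] w 0.119 F [1.3 4.7 1.6] gf 40.9 q [-0.11  0.33  1.58  0.    1.23 -0.2 ]
R [[-0.095, 0.995, 0.005], [0.995, 0.095, 0.001], [0.001, 0.005, -1.0]] tilt(cab x,y) [ 0.005  0.001 -1.   ]
194.7475542321441 0.15096875671417878
```

drive_tool:
  plan:
    - [0,0.017,0.004,0,0,0,1]
    - [0,0.017,0.005,0,0,0,1]
    - [0,0.015,0.005,0,0,0,1]
    - [0,0.006,0.002,0,0,0,1]
    - [0,0,0,0,0,0,1]
    - [0,0,0,0,0,0,1]

```text
time: 31.55
ee_pos: [669.3, -21.3, 409.8]
tool_rot: [0.673, 0.74, 0.002, 0.002]
contact_force: [-0.0, 5.9, 2.0]
width: 0.123
grip_force: 42.0
```

```bash
python3 - <<'E'
from h import *
s,R,g=st()
c=RC.T@(g-C0);print(np.hypot(c[0],c[2]-70),np.arctan2(58,180)-np.arctan2(c[0],c[2]-70))
E
```

```text
t 31.55 tcp [669.3 -21.3 409.8] grasp [670.2 -21.2 254.8] cab [ 58.7  -2.5 254.8] w 0.123 F [-0.   5.9  2. ] gf 42.0 q [-0.1   0.39  1.52  0.    1.23 -0.19]
R [[-0.095, 0.995, 0.005], [0.995, 0.095, 0.001], [0.001, 0.005, -1.0]] tilt(cab x,y) [ 0.005  0.001 -1.   ]
193.925124456326 0.004241052816514546
```

drive_tool:
  plan:
    - [0,0.004,0.0013,0,0,0,1]
    - [0,0,0,0,0,0,1]
    - [0,0,0,0,0,0,1]

```text
time: 31.85
ee_pos: [670.8, -21.2, 409.5]
tool_rot: [0.673, 0.74, 0.001, 0.001]
contact_force: [-2.6, 5.7, 4.8]
width: 0.118
grip_force: 42.2
```

drive_tool:
  plan:
    - [0,0.004,0.0013,0,0,0,1]
    - [0,0,0,0,0,0,1]
    - [0,0,0,0,0,0,1]

```text
time: 32.15
ee_pos: [671.6, -21.2, 409.4]
tool_rot: [0.673, 0.74, -0.0, -0.001]
contact_force: [-8.5, 5.0, 8.3]
width: 0.12
grip_force: 42.7
```

drive_tool:
  plan:
    - [0,0.004,0.0013,0,0,0,1]
    - [0,0,0,0,0,0,1]
    - [0,0,0,0,0,0,1]

```text
time: 32.45
ee_pos: [672.5, -21.1, 409.3]
tool_rot: [0.673, 0.74, -0.002, -0.003]
contact_force: [-12.8, 4.5, 13.7]
width: 0.119
grip_force: 43.1
```

drive_tool:
  plan:
    - [0,0,0,0,0,0,0]
    - [0,0,0,0,0,0,0]
    - [0,0,0,0,0,0,0]
    - [0,0,0,0,0,0,0]
    - [0,0,-0.03,0,0,0,0]
    - [0,0,-0.06,0,0,0,0]
    - [0,0,-0.06,0,0,0,0]
    - [0,0,-0.06,0,0,0,0]
    - [0,0,0,0,0,0,0]
    - [0,0,0,0,0,0,0]

```text
time: 33.45
ee_pos: [674.0, -21.8, 511.0]
tool_rot: [0.673, 0.74, 0.001, 0.001]
contact_force: [0.5, 0.4, -0.8]
width: 0.505
grip_force: 0.0
```

```bash
python3 - <<'E'
from h import *
st()
d=shot('wrist','pics/w6.png');e=shot('side','pics/s6.png')
for y in(-100,100): print([ (a,proj(d,C0+RC@np.array([189*np.sin(.3117-a),y,70+189*np.cos(.3117-a)])).round(1),proj(e,C0+RC@np.array([189*np.sin(.3117-a),y,70+189*np.cos(.3117-a)])).round(1)) for a in(0,.06,.15)])
a=cv2.imread('pics/w6.png');b=cv2.imread('pics/s6.png')[110:260,290:450]
cv2.imwrite('pics/m6.png',np.hstack([cv2.resize(a[:,220:420],(300,600)),cv2.resize(b,(500,469),interpolation=cv2.INTER_CUBIC)[:600] if 0 else cv2.copyMakeBorder(cv2.resize(b,(500,469),interpolation=cv2.INTER_CUBIC),0,131,0,0,cv2.BORDER_CONSTANT)]))
E
```

```text
t 33.45 tcp [674.  -21.8 511. ] grasp [674.4 -22.  356. ] cab [ 62.8  -3.7 356. ] w 0.505 F [ 0.5  0.4 -0.8] gf 0.0 q [-0.1   0.33  1.39 -0.    1.42 -0.19]
R [[-0.094, 0.996, 0.003], [0.996, 0.094, -0.001], [-0.001, 0.003, -1.0]] tilt(cab x,y) [ 0.003 -0.001 -1.   ]
[(0, array([307.8, 297.7]), array([389.7, 179.1])), (0.06, array([295.2, 300. ]), array([387.4, 180.1])), (0.15, array([275.6, 302.5]), array([383.8, 181.9]))]
[(0, array([306.7,  51.4]), array([335.8, 148.2])), (0.06, array([290.9,  50.6]), array([333.3, 148.9])), (0.15, array([266.1,  49.7]), array([329.5, 150.3]))]
```

View pics/m6.png

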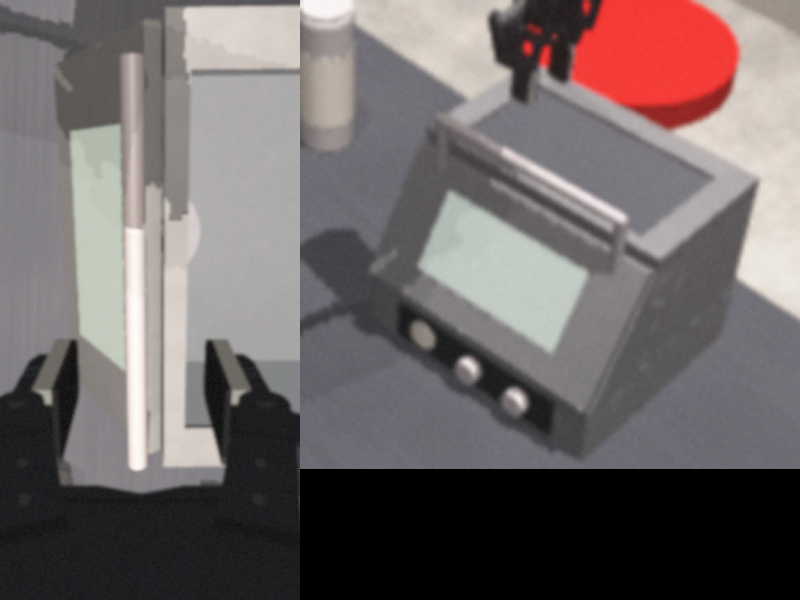

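The bar sits at columns 307–311 in the wrist view; 307 is predicted for fully shut and 291–295 for 0.06 rad. So the door is shut and the arm is clear. I hand in.

```bash
python3 -c "
from station import arm; print(arm.sign_off())"
```

```text
the job is handed in; nothing more can be done
None
```

The job is handed in, with no verdict returned: the grey hub stands upright on the plate, centred to about 3 mm; the door is pushed fully shut; and the arm kept clear of the sleeve, blank and bearing ring (not re-measured afterwards).

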